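# Put the V-block away under the lift-up tray of the fittings box

## Task

The V-block belongs in the bottom of the grey fittings box. Take the box's top tray by its handle, swing it up and over, away from the loose steel pieces, until it rests fully open by itself, put the V-block (the steel block with the V-groove along its top) into the compartment underneath, then swing the tray back until it is fully down on the box. Leave the plain block, the step block and the round spacer where they are.

Things in the scene. Friction and masses are not known exactly. Their poses are not given: they have to be found in the camera images.
- toolbox: Grey open steel box, fixed, 220 (x) by 170 (y) by 55 mm high, walls and floor 4 mm; one compartment. Origin: centre of its underside, on the table. A tray of the same outline, 30 mm deep, lies on it (underside 56 mm above the table), carried by parallel links at both ends: it always stays level and unturned. It opens to the box's +y, away from the loose steel pieces.
- tray_lift (a joint): Angle q (rad) of the tray's 120 mm links: 0 tray down, 2.04 stop, fully open (199 mm across, 48 mm higher). The tray moves on an arc: 0.12*(sin(q-1.257)+0.951) m along the box's +y, 0.12*(cos(q-1.257)-0.309) m up, so first almost straight up, at most 83 mm. Weight and a damper act: past the top (q>1.26) it sinks open and stays, before it it sinks shut. Lifting takes 6 N.
- tray_handle (a point): Centre of the black handle bar on the tray: 90 mm long along the box's x, 12 mm wide, 14 mm high, on a 6 mm web along the middle of the tray; it lies above the tray's centre, 56 mm above the tray's underside and 26 mm above its rim, 112 mm above the table when closed.
- v_block: Bare steel V-block, 56 (its x) by 40 (its y) by 34 mm high, with a 90 deg groove, 32 mm wide and 16 mm deep, along its x in the top; about 0.5 kg. Origin: centre of the underside. Loose on the table.
- plain_block: Bystander: bare steel block without groove, 56 by 40 by 34 mm. Origin: centre of the underside.
- step_block: Bystander: bare steel block, 56 by 40 mm, with three steps, 34, 23 and 12 mm high. Origin: centre of the underside.
- round_spacer: Bystander: bare steel cylinder, 40 mm in diameter, 34 mm high, upright. Origin: centre of the underside.
There are look-alikes about, which are no part of the job. Leave any black or red look-alike of the v_block alone.

How it is judged:
By the outcome, as a careful person would: the job done as asked, in the order asked, and still so for the second after the job is handed in, with the robot touching nothing.
It also fails if it takes over 72 s, if anything falls off the work surface, if the arm or the gripper's body presses on something with over 40 N, if the wrist force passes 120 N, or if a joint passes its speed limit or range.

## Robot

A 6-joint arm with a two-finger parallel gripper is mounted at the origin on the work surface. World frame = base frame: x ahead of the robot, y to its left, z up, the work surface at z = 0. Lengths are in mm, angles in rad, forces in N, time in s.
With the tool pointing down it reaches from about 350 to 925 mm from the base axis. Payload 6.4 kg.
Tool frame: the origin (TCP) lies midway between the tips of the shut fingers; the grasp point (between the pads) lies 19 mm behind it; z points along the fingers, y is the direction in which the jaws open and shut (so a half turn about z gives the same grasp; the last joint's range is limited). The gripper opens to 94 mm and grips with 3 to 60 N. Pads are 16 mm wide; open, the fingers measure 119 mm over their backs; the gripper's body (75 mm by 177 mm) begins 78 mm behind the grasp point.
Start: joints at [0.96, 0.245, 1.558, -0, 1.339, -0.174], TCP at [274.976, 588.984, 205.455] pointing down, gripper open.
Joint ranges: [-3.13, 3.13], [-1.02, 2.26], [0.13, 2.54], [-0.95, 4.09], [0.21, 2.88], [-2.74, 2.74]. Speed limits (rad/s): [2.57, 2.57, 3.14, 3.14, 3.14, 3.14].

## Interface

Orientations are given as a rotation vector (axis times angle).
In Python, from workcell import telemetry, viewer, manip gives the robot as it stands.
- The arm moves only by the tool play_rows, never from a script. Its arguments are lists of equal length, an entry for each row: "dp": the shift along the tool's x, y, z in cm, a list of three; "dr": the turn, a rotation vector about the tool's x, y, z in rad, a list of three; "gripper": the opening, from 0 (shut) to 1 (fully open). In form: {"dp": [[dx, dy, dz], ...], "dr": [[wx, wy, wz], ...], "gripper": [gripper, ...]}. A call has 1 to 10 rows; each row is the pose to reach, as a shift and turn from the pose commanded when the call began, along the tool's axes at that moment; what a row does not reach only later rows make up. A row lasts 1/12 s, in which the tool goes at most 41.7 mm and 7.16 degrees, less where a joint would pass 70% of its speed; a pose out of reach is approached as far as the arm can. A call with a gripper value outside its range is refused whole. The fingers move at their own pace and stop on an object; "force" is the grip in N (left out, the last holds). Time passes only in rows, so rows that repeat a pose let the fingers close. It gives the time, the measured TCP pose, the force and the opening at its end, in the units of the state.
- telemetry.state(): the state, without advancing time (a new reading comes with each control period).
- viewer.get_image(name): name is "scene" or "top" or "wrist"; returns the picture (420x560x3 uint8, red, green, blue); there is no depth.
- viewer.camera_params(name): a dict with "K" (3x3 intrinsics, pixels), "extrinsics" (4x4, takes a point from camera to world coordinates). Camera axes: x right, y up, looking along -z (the intrinsics and any distortion apply to the point x, -y, -z); pixel columns grow to the right and rows downward; lengths in mm; the calibration is good to about 2 mm. The wrist camera is an equidistant fisheye: a pixel r from the principal point sees the ray r / f radians off the axis. A picture is of the moment at which its call begins: read the wrist's pose just before it. camera_params takes no time and is no camera call; for the wrist camera it gives the pose at the moment of the call.
- manip.hand_in(): hands the job in, once; it reports no verdict.
The state is a dict: "clock": time; "joint_pos": joint angles; "joint_velocities": joint speeds; "tau": joint torques, N m; "position": TCP position; "tcp_rot": TCP orientation; "wrist_force": force on the tool from outside, world axes, zero at the start; "wrist_torque": the same for the moment, N m; "opening": finger opening in mm.
Only numpy, scipy, OpenCV 4.12 (cv2) and the standard library are available. Lean on these libraries where they do the work, as an engineer would, in place of code of your own. Each camera call takes 0.05 s, during which the arm holds its last target. There are 200 camera calls.

## Working session

There is one attempt and no reset: what is moved stays moved. The work goes in short steps, Python scripts to look and compute and a tool call to move; the robot and the scene stay as the last step left them, time stands still between calls to the robot, and variables do not carry over. Pictures are saved under pics/ and viewed, about 8 in all and at most 12, crops included, and the job is handed in when it is done.

Besides the shell and the picture viewer there is one more tool, called by a JSON object that holds its "op" and its "data". play_rows: Moves the arm, as the interface text tells. Its arguments: {"type":"object","properties":{"dp":{"type":"array"},"dr":{"type":"array"},"gripper":{"type":"array"},"force":{"type":"number"}},"required":["dp","dr","gripper"]}

```bash
mkdir -p pics; cat > h.py <<'E'
from workcell import telemetry, viewer, manip
import numpy as np, cv2
from scipy.spatial.transform import Rotation as R
def cam(n):
    p=viewer.camera_params(n); return np.array(p["K"]),np.array(p["extrinsics"]),p
def ray(n,u,v,c=None):
    K,E,_=c or cam(n); x=(u-K[0,2])/K[0,0]; y=(v-K[1,2])/K[1,1]
    if n=="wrist":
        r=np.hypot(x,y); s=np.sin(r)/r if r>1e-9 else 1; d=np.array([x*s,-y*s,-np.cos(r)])
    else: d=np.array([x,-y,-1])
    return E[:3,3],E[:3,:3]@d
def onz(n,u,v,z,c=None):
    o,d=ray(n,u,v,c); return o+d*(z-o[2])/d[2]
def proj(n,P,c=None):
    K,E,_=c or cam(n); q=E[:3,:3].T@(np.array(P)-E[:3,3]); q=np.array([q[0],-q[1],-q[2]])
    if n=="wrist":
        r=np.hypot(q[0],q[1]); t=np.arctan2(r,q[2]); q=np.array([q[0]/r*t,q[1]/r*t,1])
    else: q=q/q[2]
    return K[0,0]*q[0]+K[0,2],K[1,1]*q[1]+K[1,2]
def snap(n,f):
    im=viewer.get_image(n); cv2.imwrite("pics/"+f,im[:,:,::-1]); return im
E
python3 - <<'E'
from h import *
print(telemetry.state())
for n in("top","scene"): snap(n,n+"0.png"); print(viewer.camera_params(n))
E
```

```text
{'clock': 0.0, 'joint_pos': array([ 9.59927691e-01,  2.45774442e-01,  1.55901240e+00, -7.76274876e-06,
        1.33864326e+00, -1.74102417e-01]), 'joint_velocities': array([-0.00093204,  0.00060224,  0.00029359,  0.00032815, -0.00025047,
       -0.00046445]), 'tau': array([ 1.72056003e-03, -4.15807950e+01, -3.14617682e+01,  6.85834140e-02,
        3.31712805e-02, -1.76539402e-04]), 'position': array([274.61312608, 588.49282045, 204.37155364]), 'tcp_rot': array([-6.80476762e-01, -3.06629698e+00,  2.67073577e-03]), 'wrist_force': array([ 0.11105607,  0.06060745, -1.02022966]), 'wrist_torque': array([0.03704956, 0.02224785, 0.00431651]), 'opening': 93.88976576446248}
{'K': array([[487.71663091,   0.        , 281.19705505],
       [  0.        , 487.71663091, 208.26208664],
       [  0.        ,   0.        ,   1.        ]]), 'extrinsics': array([[-1.62326953e-02,  9.97103026e-01, -7.43105336e-02,
         4.27204716e+02],
       [-9.99658477e-01, -1.77066842e-02, -1.92198455e-02,
        -7.37228373e+01],
       [-2.04799593e-02,  7.39731650e-02,  9.97049920e-01,
         1.00131378e+03],
       [ 0.00000000e+00,  0.00000000e+00,  0.00000000e+00,
         1.00000000e+00]])}
{'K': array([[392.64775308,   0.        , 276.86635181],
       [  0.        , 392.64775308, 214.78090761],
       [  0.        ,   0.        ,   1.        ]]), 'extrinsics': array([[-5.88834222e-01, -4.90799795e-01,  6.42175848e-01,
         9.85085391e+02],
       [ 8.07927841e-01, -3.34852822e-01,  4.84898125e-01,
         3.42238105e+02],
       [-2.29535055e-02,  8.04356357e-01,  5.93703620e-01,
         5.75610143e+02],
       [ 0.00000000e+00,  0.00000000e+00,  0.00000000e+00,
         1.00000000e+00]])}
```

View pics/top0.png

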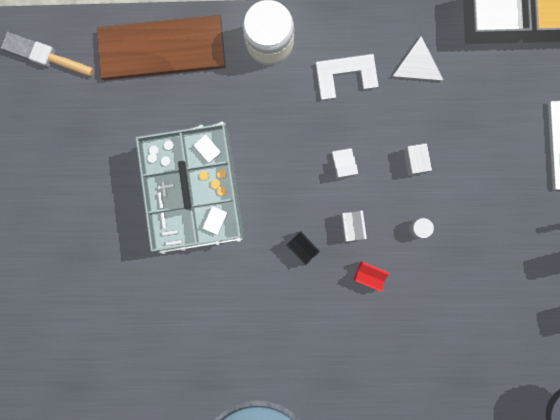

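View pics/scene0.png

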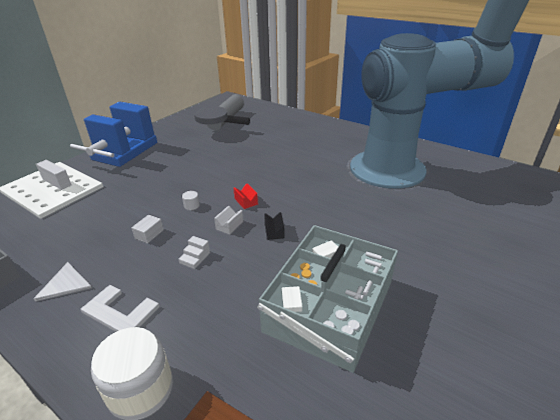

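Candidates for the V-block, in top-view pixels:
- (354,226): bare steel with a groove.
- (345,163): step block.
- (419,158): plain block.
- (423,228): round spacer.
- (303,248): black V look-alike.
- (372,276): red V look-alike.

I choose (354,226), which is scene (229,219). Next I'll measure it and check it in a close crop. The handle is the black bar at top (184,185). The tray opens to the left in the image, which is +y.

```bash
cat > m.py <<'E'
from h import *
im=cv2.imread("pics/top0.png"); g=im.max(2); c=cam("top")
def big(m,x0,y0,x1,y1):
    w=np.zeros_like(m);w[y0:y1,x0:x1]=m[y0:y1,x0:x1]
    return max(cv2.findContours(w,0,2)[0],key=cv2.contourArea)
def rep(k,z,name):
    r=cv2.minAreaRect(k); P=[onz("top",*p,z,c)[:2] for p in cv2.boxPoints(r)]
    P=np.array(P); e=P[1]-P[0]; f=P[2]-P[1]; L=e if np.linalg.norm(e)>np.linalg.norm(f) else f
    print(name,"px",np.round(r[0]),"ctr",P.mean(0).round(1),"sides",np.linalg.norm(e).round(1),np.linalg.norm(f).round(1),"long ang deg",np.degrees(np.arctan2(L[1],L[0])).round(1)); return P
rep(big(np.uint8(g<35)*255,165,150,205,215),119,"handle")
rep(big(np.uint8(g>125)*255,335,200,375,250),34,"v")
for x,y in((354,226),(419,158),(345,163)): 
    pass
a=cv2.resize(im[190:290,280:400],None,fx=4,fy=4,interpolation=2)
s=cv2.resize(cv2.imread("pics/scene0.png")[180:280,170:290],None,fx=4,fy=4,interpolation=2)
cv2.imwrite("pics/c1.png",np.vstack([a,s])[:, :][:800] if 0 else cv2.resize(np.hstack([a,s]),(800,333)))
E
python3 m.py
```

```text
Traceback (most recent call last):
  File "m.py", line 10, in <module>
    rep(big(np.uint8(g<35)*255,165,150,205,215),119,"handle")
        ~~~^^^^^^^^^^^^^^^^^^^^^^^^^^^^^^^^^^^^
  File "m.py", line 5, in big
    return max(cv2.findContours(w,0,2)[0],key=cv2.contourArea)
ValueError: max() iterable argument is empty
```

```bash
sed -i 's/^for x,y.*$/print(g[185,170:200])/; s/^    pass$//; s/g<35/g<TH/; s/^from h.*/&\nTH=45/' m.py; python3 - <<'E'
import cv2;g=cv2.imread('pics/top0.png').max(2);print(g[185,165:205]);print(g[226,335:375])
E
python3 m.py
```

```text
[180 185 187 190 194 199 203 202 181 137 157 160 160 162 162 143  89  70
  72  74  74  69  72 100 136 153 189 209 208 211 210 211 211 209 209 209
 210 211 212 211]
[ 90  91  91  92  91  92  92  99 138 217 246 242 234 232 232 233 233 224
 186 169 169 168 169 167 169 168 168 208 246 234 143 122 125 124 126 125
 126 125 125 125]Traceback (most recent call last):
  File "m.py", line 11, in <module>
    rep(big(np.uint8(g<TH)*255,165,150,205,215),119,"handle")
        ~~~^^^^^^^^^^^^^^^^^^^^^^^^^^^^^^^^^^^^
  File "m.py", line 6, in big
    return max(cv2.findContours(w,0,2)[0],key=cv2.contourArea)
ValueError: max() iterable argument is empty
```

```bash
sed -i 's/TH=45/TH=95/; s/g>125/g>150/; s/^print(g\[185.*$//' m.py; python3 m.py
```

```text
handle px [184. 185.] ctr [539.6 120.7] sides 14.3 88.4 long ang deg -172.3
v px [354. 225.] ctr [ 462.6 -198.6] sides 42.4 58.6 long ang deg -174.1
```

View pics/c1.png

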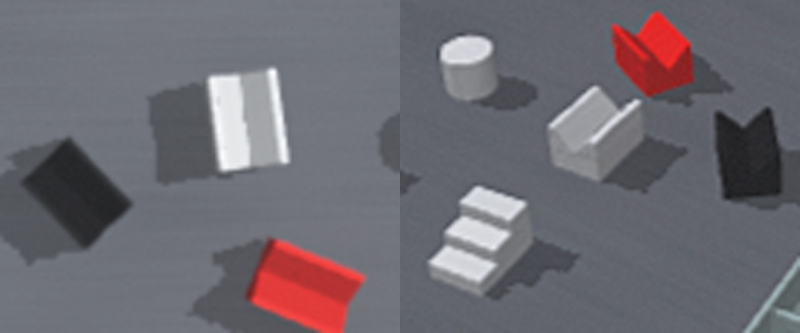

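The crop confirms it: the steel block with the lengthwise V-groove sits at the centre, at scene (229,219). The step block, spacer, and red and black look-alikes are clearly different. Next I'll move above the handle.

```bash
cat >> h.py <<'E'
def go(*Ps):
    """Ps: (x,y,z,yaw deg of tool y mod 180) -> dp(cm), dr in current tool axes"""
    s=telemetry.state(); R0=R.from_rotvec(s["tcp_rot"]); p0=np.array(s["position"])
    for x,y,z,yaw in Ps:
        best=None
        for k in(0,180):
            a=np.radians(yaw+k); Y=np.array([np.cos(a),np.sin(a),0]); Z=np.array([0,0,-1.]); 
            r=(R0.inv()*R.from_matrix(np.c_[np.cross(Y,Z),Y,Z])).as_rotvec()
            if best is None or np.linalg.norm(r)<np.linalg.norm(best): best=r
        print("dp",(R0.inv().apply(np.array([x,y,z])-p0)/10).round(2).tolist(),"dr",best.round(3).tolist())
    print("pos",p0.round(1),"t",round(s["clock"],2),"F",np.round(s["wrist_force"],1),"open",round(s["opening"],1),"j",np.round(s["joint_pos"],2))
E
python3 -c "
from h import *
go((540,121,200,96.5))"
```

```text
dp [-43.82, -31.14, 0.49] dr [-0.002, -0.001, -0.55]
pos [274.6 588.5 204.5] t 0.1 F [-0.1 -0.3  0.7] open 94.1 j [ 0.96  0.25  1.56 -0.    1.34 -0.17]
```

{"op": "play_rows", "data": {"dp": [[-4,-2.8,0],[-8,-5.7,0],[-12,-8.5,0],[-16,-11.4,0],[-19,-13.5,0],[-22,-15.6,0],[-25,-17.8,0],[-28,-19.9,0],[-31,-22,0],[-34,-24.2,0]], "dr": [[0,0,-0.06],[0,0,-0.12],[0,0,-0.18],[0,0,-0.24],[0,0,-0.3],[0,0,-0.36],[0,0,-0.42],[0,0,-0.48],[0,0,-0.52],[0,0,-0.55]], "gripper": [1,1,1,1,1,1,1,1,1,1]}}

```text
clock: 0.93
position: [480.7, 224.6, 205.2]
tcp_rot: [0.181, -3.136, -0.0]
wrist_force: [0.2, 0.6, 1.1]
opening: 94.2
```

```bash
python3 -c "
from h import *
go((540,121,200,96.5))"
```

```text
dp [-4.7, -10.97, 0.52] dr [0.0, -0.0, 0.002]
pos [480.7 224.6 205.2] t 0.93 F [0.2 0.6 1.1] open 94.2 j [ 0.22 -0.04  1.86  0.    1.32 -1.46]
```

{"op": "play_rows", "data": {"dp": [[-1.6,-3.6,0.2],[-3.2,-7.3,0.4],[-4.7,-11,0.5],[-4.7,-11,0.5],[-4.7,-11,0.5]], "dr": [[0,0,0],[0,0,0],[0,0,0],[0,0,0],[0,0,0]], "gripper": [1,1,1,1,1]}}

```text
clock: 1.35
position: [539.7, 120.9, 199.9]
tcp_rot: [0.172, -3.136, -0.001]
wrist_force: [-0.5, 0.6, 0.7]
opening: 93.9
```

```bash
python3 -c "
from h import *
c=cam('wrist');snap('wrist','w1.png');np.save('w1',np.array([c[0].ravel(),]));import pickle;pickle.dump(c,open('w1.pkl','wb'))
print(c[0],c[1].round(3))
go((540,121,131,96.5))
print([np.round(proj('wrist',p,c)) for p in((540,121,119),(540+44,126,119),(540-44,116,119))])"
```

```text
[[325.1922621    0.         275.05387666]
 [  0.         325.1922621  208.65334573]
 [  0.           0.           1.        ]] [[-1.09000e-01 -9.57000e-01 -2.69000e-01  4.62158e+02]
 [ 9.94000e-01 -1.05000e-01 -3.10000e-02  1.12719e+02]
 [ 1.00000e-03 -2.71000e-01  9.63000e-01  3.78501e+02]
 [ 0.00000e+00  0.00000e+00  0.00000e+00  1.00000e+00]]
dp [-0.08, -0.14, 6.89] dr [0.001, -0.001, -0.002]
pos [539.2 122.3 199.9] t 1.4 F [ 0.1 -0.2  0.3] open 94.1 j [ 0.02  0.02  1.81  0.    1.31 -1.67]
[array([274., 215.]), array([275., 263.]), array([274., 162.])]
```

View pics/w1.png

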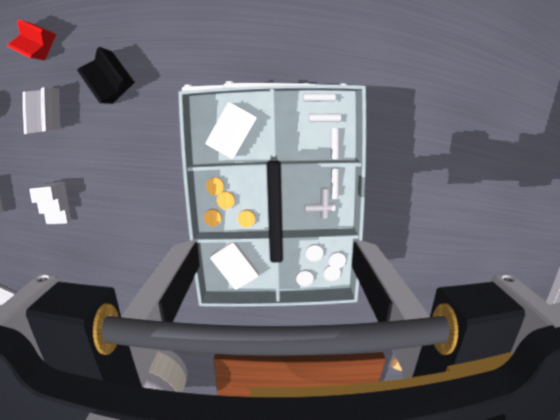

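The wrist view shows the handle from (274,160) to (276,262), within about 2 px of prediction, with the fingers on either side. The tray's rim corners are visible, so I'll check the box yaw from them.

```bash
python3 -c "
from h import *
import pickle;c=pickle.load(open('w1.pkl','rb'))
C=np.array([onz('wrist',u,v,86,c)[:2] for u,v in((181,89),(365,87),(357,303),(200,305))]);print(C.round(1),C.mean(0))
for i in range(4):
  d=C[(i+1)%4]-C[i];print(np.linalg.norm(d).round(1),np.degrees(np.arctan2(d[1],d[0])).round(1))
H=[onz('wrist',u,v,119,c)[:2] for u,v in((274,160),(276.5,262))];d=H[1]-H[0];print(H,np.degrees(np.arctan2(d[1],d[0])),np.mean(H,0))
"
```

```text
[[441.   24.9]
 [421.2 190.5]
 [639.  221.2]
 [659.5  53.6]] [540.204348   122.55342681]
166.8 96.8
220.0 8.0
168.8 -83.0
220.4 -172.5
[array([494.47282037, 115.72013263]), array([582.81272798, 127.56688863])] 7.6380370430345454 [538.64277417 121.64351063]
```

```bash
python3 -c "
from h import *
go((540,122,93.5,97.4))"
```

```text
dp [-0.09, -0.04, 10.64] dr [0.001, -0.001, -0.017]
pos [539.2 122.3 199.9] t 1.4 F [ 0.1 -0.2  0.3] open 94.1 j [ 0.02  0.02  1.81  0.    1.31 -1.67]
```

{"op": "play_rows", "data": {"dp": [[-0.1,0,2.7],[-0.1,0,5.4],[-0.1,0,8],[-0.1,0,9.5],[-0.1,0,10.6],[-0.1,0,10.6],[-0.1,0,10.6],[-0.1,0,10.6],[-0.1,0,10.6],[-0.1,0,10.6]], "dr": [[0,0,-0.017],[0,0,-0.017],[0,0,-0.017],[0,0,-0.017],[0,0,-0.017],[0,0,-0.017],[0,0,-0.017],[0,0,-0.017],[0,0,-0.017],[0,0,-0.017]], "gripper": [1,1,1,1,1,0.6,0.4,0.3,0.25,0.2], "force": 25}}

```text
clock: 2.23
position: [541.4, 122.7, 95.8]
tcp_rot: [-0.204, 3.132, -0.0]
wrist_force: [-0.9, -0.4, 0.3]
opening: 63.9
```

{"op": "play_rows", "data": {"dp": [[0,0,0],[0,0,0],[0,0,0],[0,0,0],[0,0,0],[0,0,0]], "dr": [[0,0,0],[0,0,0],[0,0,0],[0,0,0],[0,0,0],[0,0,0]], "gripper": [0,0,0,0,0,0]}}

```text
clock: 2.73
position: [540.4, 122.5, 94.4]
tcp_rot: [0.204, -3.135, -0.0]
wrist_force: [-0.8, 0.6, -0.2]
opening: 24.2
```

```bash
cat >> h.py <<'E'
def arc(q,c=np.array([540,122,93.0]),yaw=7.4):
    y=120*(np.sin(q-1.257)+.951); z=120*(np.cos(q-1.257)-.309); a=np.radians(yaw)
    return c+[-np.sin(a)*y,np.cos(a)*y,z]
E
python3 -c "
from h import *
s=telemetry.state();p=np.array(s['position'])
go(*[(*arc(q,p),97.4) for q in np.arange(.1,2.05,.1).tolist()+[2.04]])"
```

```text
dp [-0.0, 0.42, -1.12] dr [0.0, -0.0, 0.001]
dp [-0.0, 0.96, -2.19] dr [0.0, -0.0, 0.001]
dp [-0.0, 1.6, -3.2] dr [0.0, -0.0, 0.001]
dp [-0.0, 2.34, -4.15] dr [0.0, -0.0, 0.001]
dp [-0.0, 3.17, -5.01] dr [0.0, -0.0, 0.001]
dp [-0.0, 4.08, -5.79] dr [0.0, -0.0, 0.001]
dp [-0.0, 5.07, -6.48] dr [0.0, -0.0, 0.001]
dp [-0.01, 6.12, -7.06] dr [0.0, -0.0, 0.001]
dp [-0.01, 7.22, -7.54] dr [0.0, -0.0, 0.001]
dp [-0.01, 8.36, -7.9] dr [0.0, -0.0, 0.001]
dp [-0.01, 9.54, -8.14] dr [0.0, -0.0, 0.001]
dp [-0.01, 10.73, -8.27] dr [0.0, -0.0, 0.001]
dp [-0.01, 11.93, -8.28] dr [0.0, -0.0, 0.001]
dp [-0.01, 13.12, -8.17] dr [0.0, -0.0, 0.001]
dp [-0.01, 14.3, -7.94] dr [0.0, -0.0, 0.001]
dp [-0.01, 15.45, -7.59] dr [0.0, -0.0, 0.001]
dp [-0.01, 16.56, -7.13] dr [0.0, -0.0, 0.001]
dp [-0.02, 17.61, -6.57] dr [0.0, -0.0, 0.001]
dp [-0.02, 18.61, -5.9] dr [0.0, -0.0, 0.001]
dp [-0.02, 19.53, -5.13] dr [0.0, -0.0, 0.001]
dp [-0.02, 19.88, -4.8] dr [0.0, -0.0, 0.001]
pos [540.4 122.5  94.4] t 2.73 F [-0.8  0.6 -0.2] open 24.2 j [ 0.02  0.15  1.88  0.    1.11 -1.68]
```

Not closed yet, so I'll keep closing, then lift a little as a test.

{"op": "play_rows", "data": {"dp": [[0,0,0],[0,0,0],[0,0,0],[0,0,0],[0,0,0],[0,0,0]], "dr": [[0,0,0],[0,0,0],[0,0,0],[0,0,0],[0,0,0],[0,0,0]], "gripper": [0,0,0,0,0,0]}}

```text
clock: 3.23
position: [540.7, 120.7, 94.4]
tcp_rot: [0.205, -3.135, 0.006]
wrist_force: [0.0, -7.4, 0.4]
opening: 11.9
```

{"op": "play_rows", "data": {"dp": [[0,0.1,-0.5],[0,0.4,-1.1],[0,0.7,-1.7],[0,0.95,-2.2]], "dr": [[0,0,0],[0,0,0],[0,0,0],[0,0,0]], "gripper": [0,0,0,0]}}

```text
clock: 3.57
position: [539.4, 130.1, 116.2]
tcp_rot: [0.205, -3.135, 0.006]
wrist_force: [0.8, -6.1, -3.2]
opening: 11.9
```

{"op": "play_rows", "data": {"dp": [[0,0.5,-1.0],[0,1.2,-1.95],[0,2.05,-2.8],[0,2.95,-3.6],[0,3.95,-4.3],[0,5.0,-4.85],[0,6.1,-5.35],[0,7.25,-5.7],[0,8.4,-5.95],[0,9.6,-6.05]], "dr": [[0,0,0],[0,0,0],[0,0,0],[0,0,0],[0,0,0],[0,0,0],[0,0,0],[0,0,0],[0,0,0],[0,0,0]], "gripper": [0,0,0,0,0,0,0,0,0,0]}}

```text
clock: 4.4
position: [525.9, 228.6, 177.3]
tcp_rot: [0.205, -3.133, 0.0]
wrist_force: [-2.8, -2.5, -2.6]
opening: 11.6
```

```bash
python3 -c "
from h import *
go(*[(*arc(q,np.array([540.7,120.7,94.4])),97.4) for q in np.arange(1.2,2.05,.1).tolist()+[2.04]])"
```

```text
dp [-0.08, -0.16, 0.01] dr [0.0, -0.002, 0.001]
dp [-0.08, 1.04, 0.01] dr [0.0, -0.002, 0.001]
dp [-0.08, 2.24, 0.12] dr [0.0, -0.002, 0.001]
dp [-0.08, 3.41, 0.35] dr [0.0, -0.002, 0.001]
dp [-0.09, 4.56, 0.69] dr [0.0, -0.002, 0.001]
dp [-0.09, 5.67, 1.15] dr [0.0, -0.002, 0.001]
dp [-0.09, 6.73, 1.72] dr [0.0, -0.002, 0.001]
dp [-0.09, 7.72, 2.39] dr [0.0, -0.002, 0.001]
dp [-0.1, 8.64, 3.16] dr [0.0, -0.002, 0.001]
dp [-0.1, 8.99, 3.49] dr [0.0, -0.002, 0.001]
pos [525.9 228.6 177.3] t 4.4 F [-2.8 -2.5 -2.6] open 11.6 j [ 0.21  0.1   1.78  0.    1.27 -1.49]
```

{"op": "play_rows", "data": {"dp": [[0,1.1,0],[0,2.3,0.1],[0,3.45,0.35],[0,4.6,0.7],[0,5.7,1.15],[0,6.75,1.7],[0,7.7,2.4],[0,8.55,3.05],[0,8.9,3.35],[0,8.9,3.4]], "dr": [[0,0,0],[0,0,0],[0,0,0],[0,0,0],[0,0,0],[0,0,0],[0,0,0],[0,0,0],[0,0,0],[0,0,0]], "gripper": [0,0,0,0,0,0,0,0,0,0]}}

```text
clock: 5.23
position: [513.8, 317.5, 142.4]
tcp_rot: [0.206, -3.132, -0.003]
wrist_force: [-5.7, 4.3, -0.3]
opening: 11.4
```

{"op": "play_rows", "data": {"dp": [[0,0,0],[0,0,0],[0,0,0],[0,0,0],[0,0,0],[0,0,0],[0,0,0],[0,0,0],[0,0,0],[0,0,0]], "dr": [[0,0,0],[0,0,0],[0,0,0],[0,0,0],[0,0,0],[0,0,0],[0,0,0],[0,0,0],[0,0,0],[0,0,0]], "gripper": [0,0,0.2,0.4,0.6,0.6,0.6,0.6,0.6,0.6]}}

```text
clock: 6.07
position: [515.3, 315.4, 143.0]
tcp_rot: [-0.204, 3.135, 0.0]
wrist_force: [0.9, 0.2, -0.8]
opening: 56.1
```

```bash
python3 -c "
from h import *
print(arc(2.04,np.array([540.7,120.7,94.4])))
go((510,318,215,97.4),(462.6,-198.6,215,96))"
```

```text
[515.09941789 317.81356364 142.37606046]
dp [0.49, 0.33, -7.2] dr [0.0, 0.0, 0.001]
dp [11.89, -50.28, -7.2] dr [0.0, 0.0, 0.025]
pos [515.3 315.4 143. ] t 6.07 F [ 0.9  0.2 -0.8] open 56.1 j [ 0.36  0.2   1.73 -0.    1.21 -1.34]
```

{"op": "play_rows", "data": {"dp": [[0,0,-3],[0,0,-6],[0.5,-2,-7.2],[1.5,-6,-7.2],[2.4,-10,-7.2],[3.3,-14,-7.2],[4.2,-18,-7.2],[5.2,-22,-7.2],[6.1,-26,-7.2],[7,-30,-7.2]], "dr": [[0,0,0],[0,0,0],[0,0,0],[0,0,0],[0,0,0],[0,0,0.02],[0,0,0.02],[0,0,0.02],[0,0,0.02],[0,0,0.02]], "gripper": [0.8,0.8,0.8,0.8,0.8,0.8,0.8,0.8,0.8,0.8]}}

```text
clock: 6.9
position: [484.2, 7.1, 215.2]
tcp_rot: [-0.173, 3.136, -0.0]
wrist_force: [0.0, -0.9, 0.3]
opening: 75.1
```

{"op": "play_rows", "data": {"dp": [[0.9,-4,0],[1.8,-8,0],[2.8,-12,0],[3.8,-16,0],[4.9,-20,0],[4.9,-20,0],[4.9,-20,0]], "dr": [[0,0,0],[0,0,0],[0,0,0],[0,0,0],[0,0,0],[0,0,0],[0,0,0]], "gripper": [0.8,0.8,0.8,0.8,0.8,0.8,0.8]}}

```text
clock: 7.48
position: [457.6, -196.9, 214.9]
tcp_rot: [-0.167, 3.137, 0.001]
wrist_force: [-0.0, -0.0, 0.1]
opening: 74.9
```

```bash
python3 -c "
from h import *
import pickle
c=cam('wrist');snap('wrist','w2.png');pickle.dump(c,open('w2.pkl','wb'))
snap('top','top2.png')
go((462.6,-198.6,5,96))
print([np.round(proj('wrist',p,c)) for p in((462.6,-198.6,34),)])"
```

```text
dp [-0.4, -0.46, 20.98] dr [0.001, 0.0, 0.006]
pos [ 458.1 -194.6  214.8] t 7.58 F [ 0.1 -0.2  0.3] open 75.1 j [-0.63 -0.13  1.93  0.    1.34 -2.31]
[array([272., 193.])]
```

View pics/w2.png

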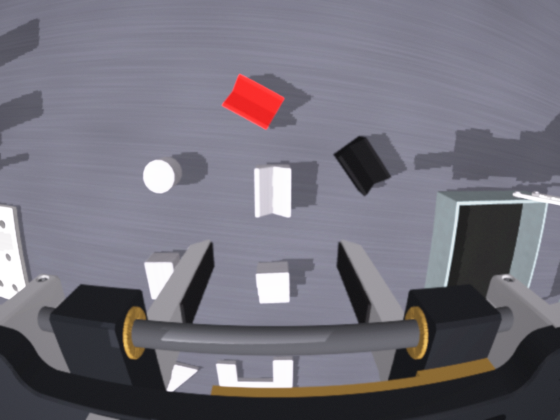

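View pics/top2.png

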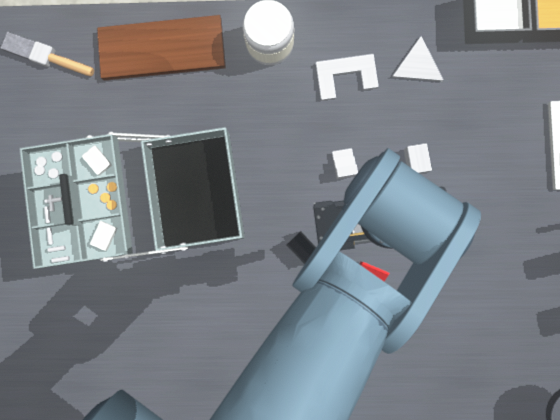

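The tray rests open by itself, with its handle at top-view (66,198), and the compartment is clear at (193,187). In the wrist view the V-block is centred at (273,191) against a predicted (272,193). I'll refine its top corners.

```bash
python3 -c "
from h import *
import pickle;c=pickle.load(open('w2.pkl','rb'))
g=cv2.imread('pics/w2.png').min(2);w=np.zeros_like(g);w[155:232,235:310]=g[155:232,235:310]
m=np.uint8(w>150)*255;k=max(cv2.findContours(m,0,2)[0],key=cv2.contourArea)
r=cv2.minAreaRect(k);C=np.array([onz('wrist',*p,34,c)[:2] for p in cv2.boxPoints(r)]);print(r,C.round(1),C.mean(0))
for i in range(2):
  d=C[i+1]-C[i];print(np.linalg.norm(d).round(1),np.degrees(np.arctan2(d[1],d[0])).round(1))
x,y=C.mean(0);go((x,y,6,95))
"
```

```text
((272.0, 191.5), (51.0, 38.0), 90.0) [[ 434.1 -223.4]
 [ 429.7 -181.3]
 [ 488.7 -174.3]
 [ 493.4 -218.1]] [ 461.49315409 -199.25918456]
42.4 96.0
59.5 6.7
dp [-0.29, -0.52, 20.88] dr [0.001, 0.0, 0.023]
pos [ 458.1 -194.6  214.8] t 7.58 F [ 0.1 -0.2  0.3] open 75.1 j [-0.63 -0.13  1.93  0.    1.34 -2.31]
```

{"op": "play_rows", "data": {"dp": [[-0.2,-0.2,3.5],[-0.3,-0.4,7],[-0.3,-0.4,10.5],[-0.3,-0.4,14],[-0.3,-0.4,17],[-0.3,-0.4,19],[-0.3,-0.4,20],[-0.3,-0.4,20.8],[-0.3,-0.4,20.8],[-0.3,-0.4,20.8]], "dr": [[0,0,0],[0,0,0],[0,0,0],[0,0,0],[0,0,0.01],[0,0,0.01],[0,0,0.01],[0,0,0.01],[0,0,0.01],[0,0,0.01]], "gripper": [0.8,0.8,0.8,0.8,0.8,0.8,0.8,0.8,0.7,0.6], "force": 40}}

```text
clock: 8.42
position: [462.4, -198.8, 7.9]
tcp_rot: [-0.159, 3.136, -0.001]
wrist_force: [0.5, 0.4, 0.0]
opening: 65.4
```

{"op": "play_rows", "data": {"dp": [[0,0,0],[0,0,0],[0,0,0],[0,0,0],[0,0,0],[0,0,0],[0,0,0],[0,0,0]], "dr": [[0,0,0],[0,0,0],[0,0,0],[0,0,0],[0,0,0],[0,0,0],[0,0,0],[0,0,0]], "gripper": [0.3,0.2,0.2,0.2,0.2,0.2,0.2,0.2]}}

```text
clock: 9.08
position: [462.1, -199.5, 7.8]
tcp_rot: [-0.157, 3.137, -0.002]
wrist_force: [-1.2, 0.6, 6.4]
opening: 39.7
```

{"op": "play_rows", "data": {"dp": [[0,0,-1],[0,0,-3],[0,0,-6],[0,0,-9],[0,0,-12],[0,0,-14.5],[0,0,-14.5],[0,0,-14.5]], "dr": [[0,0,0],[0,0,0],[0,0,0],[0,0,0],[0,0,0],[0,0,0],[0,0,0],[0,0,0]], "gripper": [0.2,0.2,0.2,0.2,0.2,0.2,0.2,0.2]}}

```text
clock: 9.75
position: [461.4, -198.8, 151.9]
tcp_rot: [-0.157, 3.137, -0.001]
wrist_force: [-0.1, 0.5, -6.2]
opening: 39.6
```

```bash
python3 -c "
from h import *
a=np.radians(7.5); b=np.array([540,122])+ -12*np.array([-np.sin(a),np.cos(a)]);print(b)
go((*b,150,97.5))"
```

```text
[541.56631431 110.10266166]
dp [-11.07, 29.94, 0.19] dr [-0.001, 0.001, -0.031]
pos [ 461.4 -198.8  151.9] t 9.75 F [-0.1  0.5 -6.2] open 39.6 j [-0.63 -0.05  1.98  0.    1.21 -2.3 ]
```

{"op": "play_rows", "data": {"dp": [[-1.3,3.7,0],[-2.7,7.4,0],[-4.1,11.1,0],[-5.5,14.8,0],[-6.8,18.5,0],[-8.2,22.2,0],[-9.6,25.9,0],[-11.1,29.9,0],[-11.1,29.9,0],[-11.1,29.9,0]], "dr": [[0,0,-0.01],[0,0,-0.02],[0,0,-0.03],[0,0,-0.03],[0,0,-0.03],[0,0,-0.03],[0,0,-0.03],[0,0,-0.03],[0,0,-0.03],[0,0,-0.03]], "gripper": [0.2,0.2,0.2,0.2,0.2,0.2,0.2,0.2,0.2,0.2]}}

```text
clock: 10.58
position: [539.6, 111.7, 148.1]
tcp_rot: [0.21, -3.128, -0.001]
wrist_force: [-1.3, -0.8, -6.6]
opening: 39.5
```

```bash
python3 -c "
from h import *
go((541.5,110,13.5,97.5))"
```

```text
dp [-0.25, -0.21, 13.45] dr [0.001, -0.007, 0.003]
pos [539.6 111.7 148.1] t 10.58 F [-1.3 -0.8 -6.6] open 39.5 j [-0.    0.08  1.85 -0.    1.21 -1.71]
```

{"op": "play_rows", "data": {"dp": [[-0.2,-0.2,2],[-0.2,-0.2,5],[-0.2,-0.2,8],[-0.2,-0.2,10.5],[-0.2,-0.2,12],[-0.2,-0.2,12.8],[-0.2,-0.2,13.3],[-0.2,-0.2,13.5],[-0.2,-0.2,13.5],[-0.2,-0.2,13.5]], "dr": [[0,0,0],[0,0,0],[0,0,0],[0,0,0],[0,0,0],[0,0,0],[0,0,0],[0,0,0],[0,0,0],[0,0,0]], "gripper": [0.2,0.2,0.2,0.2,0.2,0.2,0.2,0.2,0.2,0.2]}}

```text
clock: 11.42
position: [545.1, 107.7, 18.0]
tcp_rot: [-0.204, 3.133, -0.0]
wrist_force: [0.5, 0.4, -5.2]
opening: 39.8
```

{"op": "play_rows", "data": {"dp": [[0,0,0],[0,0,0],[0,0,0]], "dr": [[0,0,0],[0,0,0],[0,0,0]], "gripper": [0.2,0.2,0.2]}}

```text
clock: 11.67
position: [544.8, 108.0, 17.7]
tcp_rot: [-0.205, 3.134, -0.0]
wrist_force: [-0.3, -0.1, -6.6]
opening: 39.8
```

{"op": "play_rows", "data": {"dp": [[0,0,0.2],[0,0,0.4],[0,0,0.5],[0,0,0.55],[0,0,0.55]], "dr": [[0,0,0],[0,0,0],[0,0,0],[0,0,0],[0,0,0]], "gripper": [0.2,0.2,0.2,0.2,0.2]}}

```text
clock: 12.08
position: [544.2, 108.0, 11.9]
tcp_rot: [0.205, -3.134, 0.0]
wrist_force: [-4.5, -0.6, 1.1]
opening: 39.7
```

{"op": "play_rows", "data": {"dp": [[0,0,0],[0,0,0],[0,0,0],[0,0,0],[0,0,0],[0,0,0]], "dr": [[0,0,0],[0,0,0],[0,0,0],[0,0,0],[0,0,0],[0,0,0]], "gripper": [0.5,0.65,0.65,0.65,0.65,0.65]}}

```text
clock: 12.58
position: [544.5, 107.9, 11.6]
tcp_rot: [-0.204, 3.134, -0.0]
wrist_force: [-0.5, 0.2, -0.7]
opening: 60.9
```

{"op": "play_rows", "data": {"dp": [[0,0,-2],[0,0,-5],[0,0,-9],[0,0,-13],[0,0,-17],[0,0,-20.5],[0,0,-20.5],[0,0,-20.5],[0,0,-20.5]], "dr": [[0,0,0],[0,0,0],[0,0,0],[0,0,0],[0,0,0],[0,0,0],[0,0,0],[0,0,0],[0,0,0]], "gripper": [0.65,0.65,0.65,0.65,0.65,0.65,0.65,0.65,0.65]}}

```text
clock: 13.33
position: [543.7, 107.9, 215.5]
tcp_rot: [0.204, -3.134, -0.0]
wrist_force: [-0.7, 0.3, -0.2]
opening: 61.1
```

```bash
python3 -c "
from h import *
snap('wrist','w3.png')
go((515.2,317.5,216,97.4))"
```

```text
dp [0.05, 21.14, -0.14] dr [0.0, -0.003, 0.001]
pos [543.2 107.9 214.5] t 13.38 F [0.1 0.  0.3] open 61.1 j [-0.01  0.01  1.79  0.    1.34 -1.71]
```

View pics/w3.png

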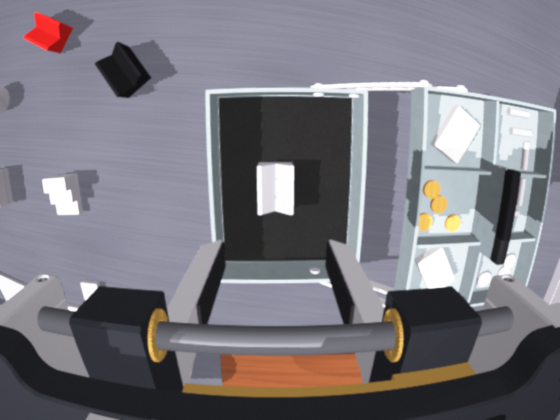

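The V-block stands upright on the compartment floor at (276,188), clear of the walls. The open tray's handle is at (507,215). Next I'll go back to the handle.

{"op": "play_rows", "data": {"dp": [[0,4,0],[0,8,0],[0,12,0],[0,16,0],[0,20,0],[0,21.1,0],[0,21.1,0],[0,21.1,0]], "dr": [[0,0,0],[0,0,0],[0,0,0],[0,0,0],[0,0,0],[0,0,0],[0,0,0],[0,0,0]], "gripper": [0.8,0.8,0.8,0.8,0.8,0.8,0.8,0.8], "force": 25}}

```text
clock: 14.05
position: [516.1, 316.6, 214.5]
tcp_rot: [0.206, -3.132, 0.002]
wrist_force: [0.5, 0.0, -0.7]
opening: 75.2
```

```bash
python3 -c "
from h import *
c=cam('wrist');im=snap('wrist','w4.png');g=im.max(2);w=np.full_like(g,255);w[120:280,230:330]=g[120:280,230:330]
k=max(cv2.findContours(np.uint8(w<80)*255,0,2)[0],key=cv2.contourArea);r=cv2.minAreaRect(k);print(r)
C=np.array([onz('wrist',*p,167,c)[:2] for p in cv2.boxPoints(r)]);print(C.round(1),C.mean(0))
go((515.2,317,142,97.4))"
```

```text
((276.9999694824219, 218.49996948242188), (15.999998092651367, 112.99998474121094), 0.0)
[[555.3 317.5]
 [468.6 306.6]
 [467.1 317.7]
 [553.7 329.9]] [511.19866005 317.91055239]
dp [0.1, 0.13, 7.3] dr [-0.001, -0.002, 0.0]
pos [516.5 315.9 215. ] t 14.1 F [ 0.6 -0.2  0.4] open 75.0 j [ 0.36  0.14  1.66 -0.    1.34 -1.34]
```

{"op": "play_rows", "data": {"dp": [[0,0.2,2.5],[0.1,0.2,5],[0.1,0.2,6.5],[0.1,0.2,7.3],[0.1,0.2,7.3],[0.1,0.2,7.3],[0.1,0.2,7.3],[0.1,0.2,7.3],[0.1,0.2,7.3],[0.1,0.2,7.3]], "dr": [[0,0,0],[0,0,0],[0,0,0],[0,0,0],[0,0,0],[0,0,0],[0,0,0],[0,0,0],[0,0,0],[0,0,0]], "gripper": [0.8,0.8,0.8,0.8,0.6,0.4,0.3,0.2,0.1,0]}}

```text
clock: 14.93
position: [516.1, 319.2, 144.3]
tcp_rot: [-0.204, 3.134, 0.001]
wrist_force: [0.4, -0.1, -0.2]
opening: 38.8
```

{"op": "play_rows", "data": {"dp": [[0,0,0],[0,0,0],[0,0,0],[0,0,0],[0,0,0],[0,0,0],[0,0,0],[0,0,0],[0,0,0],[0,0,0]], "dr": [[0,0,0],[0,0,0],[0,0,0],[0,0,0],[0,0,0],[0,0,0],[0,0,0],[0,0,0],[0,0,0],[0,0,0]], "gripper": [0,0,0,0,0,0,0,0,0,0]}}

```text
clock: 15.77
position: [515.7, 318.1, 143.4]
tcp_rot: [0.204, -3.135, 0.003]
wrist_force: [-0.1, -5.3, 1.4]
opening: 11.6
```

```bash
python3 -c "
from h import *
p=np.array(telemetry.state()['position']); o=p-arc(2.04,np.zeros(3)); print(o)
go(*[(*arc(q,o),97.4) for q in np.arange(1.95,0.9,-.1)])"
```

```text
[541.32732374 121.01204389  95.43087123]
dp [0.0, -0.8, -0.72] dr [-0.002, -0.0, 0.001]
dp [0.0, -1.76, -1.44] dr [-0.002, -0.0, 0.001]
dp [0.0, -2.79, -2.06] dr [-0.002, -0.0, 0.001]
dp [0.01, -3.87, -2.57] dr [-0.002, -0.0, 0.001]
dp [0.01, -5.0, -2.97] dr [-0.002, -0.0, 0.001]
dp [0.01, -6.17, -3.26] dr [-0.002, -0.0, 0.001]
dp [0.01, -7.36, -3.43] dr [-0.002, -0.0, 0.001]
dp [0.01, -8.56, -3.48] dr [-0.002, -0.0, 0.001]
dp [0.01, -9.75, -3.41] dr [-0.002, -0.0, 0.001]
dp [0.01, -10.94, -3.22] dr [-0.002, -0.0, 0.001]
dp [0.01, -12.1, -2.91] dr [-0.002, -0.0, 0.001]
pos [515.7 318.1 143.4] t 15.77 F [-0.1 -5.3  1.4] open 11.6 j [ 0.37  0.21  1.72 -0.    1.21 -1.33]
```

{"op": "play_rows", "data": {"dp": [[0,-0.85,-0.75],[0,-1.85,-1.45],[0,-2.9,-2.05],[0,-3.95,-2.55],[0,-5.1,-2.95],[0,-6.3,-3.25],[0,-7.5,-3.4],[0,-8.7,-3.45],[0,-9.9,-3.4],[0,-11,-3.2]], "dr": [[0,0,0],[0,0,0],[0,0,0],[0,0,0],[0,0,0],[0,0,0],[0,0,0],[0,0,0],[0,0,0],[0,0,0]], "gripper": [0,0,0,0,0,0,0,0,0,0]}}

```text
clock: 16.6
position: [530.7, 208.4, 175.9]
tcp_rot: [-0.203, 3.133, -0.0]
wrist_force: [4.5, 2.0, -3.4]
opening: 11.7
```

```bash
python3 -c "
from h import *
o=np.array([541.0,120.7,94.8])
go(*[(*arc(q,o),97.4) for q in (1.05,.95,.85,.75,.65,.55,.45,.35,.25,.15,.1,.05,0)])"
```

```text
dp [0.11, 0.11, 0.07] dr [-0.0, 0.002, 0.001]
dp [0.11, -1.05, 0.38] dr [-0.0, 0.002, 0.001]
dp [0.11, -2.17, 0.8] dr [-0.0, 0.002, 0.001]
dp [0.11, -3.25, 1.33] dr [-0.0, 0.002, 0.001]
dp [0.11, -4.26, 1.96] dr [-0.0, 0.002, 0.001]
dp [0.11, -5.21, 2.7] dr [-0.0, 0.002, 0.001]
dp [0.11, -6.09, 3.52] dr [-0.0, 0.002, 0.001]
dp [0.12, -6.87, 4.43] dr [-0.0, 0.002, 0.001]
dp [0.12, -7.56, 5.41] dr [-0.0, 0.002, 0.001]
dp [0.12, -8.15, 6.45] dr [-0.0, 0.002, 0.001]
dp [0.12, -8.41, 7.0] dr [-0.0, 0.002, 0.001]
dp [0.12, -8.63, 7.55] dr [-0.0, 0.002, 0.001]
dp [0.12, -8.83, 8.12] dr [-0.0, 0.002, 0.001]
pos [530.7 208.4 175.9] t 16.6 F [ 4.5  2.  -3.4] open 11.7 j [ 0.18  0.09  1.79 -0.    1.26 -1.52]
```

{"op": "play_rows", "data": {"dp": [[0,-1.05,0.38],[0,-2.15,0.8],[0,-3.2,1.3],[0,-4.2,1.95],[0,-5.2,2.7],[0,-6.05,3.5],[0,-6.85,4.4],[0,-7.5,5.4],[0,-8.1,6.4],[0,-8.35,7]], "dr": [[0,0,0],[0,0,0],[0,0,0],[0,0,0],[0,0,0],[0,0,0],[0,0,0],[0,0,0],[0,0,0],[0,0,0]], "gripper": [0,0,0,0,0,0,0,0,0,0]}}

```text
clock: 17.43
position: [542.3, 124.2, 104.6]
tcp_rot: [-0.203, 3.132, -0.006]
wrist_force: [7.9, -6.0, -1.2]
opening: 11.9
```

{"op": "play_rows", "data": {"dp": [[0,-0.15,0.4],[0,-0.3,0.7],[0,-0.45,1.0],[0,-0.45,1.15],[0,-0.45,1.15],[0,-0.45,1.15]], "dr": [[0,0,0],[0,0,0],[0,0,0],[0,0,0],[0,0,0],[0,0,0]], "gripper": [0,0,0,0,0,0]}}

```text
clock: 17.93
position: [542.8, 120.9, 95.4]
tcp_rot: [-0.204, 3.132, -0.004]
wrist_force: [2.3, -5.4, 9.1]
opening: 11.5
```

{"op": "play_rows", "data": {"dp": [[0,0,0],[0,0,0],[0,0,0],[0,0,0],[0,0,0],[0,0,0],[0,0,0]], "dr": [[0,0,0],[0,0,0],[0,0,0],[0,0,0],[0,0,0],[0,0,0],[0,0,0]], "gripper": [0.3,0.5,0.6,0.6,0.6,0.6,0.6]}}

```text
clock: 18.52
position: [541.0, 122.8, 93.7]
tcp_rot: [0.205, -3.134, -0.0]
wrist_force: [0.3, -0.2, -0.4]
opening: 54.4
```

{"op": "play_rows", "data": {"dp": [[0,0,-2],[0,0,-5],[0,0,-8],[0,0,-10.5],[0,0,-10.5],[0,0,-10.5],[0,0,-10.5],[0,0,-10.5]], "dr": [[0,0,0],[0,0,0],[0,0,0],[0,0,0],[0,0,0],[0,0,0],[0,0,0],[0,0,0]], "gripper": [0.6,0.6,0.6,0.6,0.6,0.6,0.6,0.6]}}

```text
clock: 19.18
position: [540.2, 122.7, 197.0]
tcp_rot: [0.204, -3.132, -0.0]
wrist_force: [0.8, 0.3, -0.5]
opening: 56.2
```

```bash
python3 -c "
from h import *
snap('scene','s5.png');snap('wrist','w5.png')
a,b=cv2.imread('pics/s5.png'),cv2.imread('pics/w5.png');cv2.imwrite('pics/f.png',cv2.resize(np.hstack([a,b]),(800,300)))
go((540,122,200,97.4))
# tray unchanged vs first scene picture: edge shift at a tray corner patch
s0=cv2.imread('pics/scene0.png',0);s=cv2.cvtColor(a,6)
for n,(x,y,w,h) in dict(traycorner=(250,295,50,45),rod=(300,320,60,45),step=(175,235,40,35),plain=(130,212,40,32),spacer=(178,188,28,26),oldV=(210,200,40,36)).items():
  m=cv2.matchTemplate(s[y-12:y+h+12,x-12:x+w+12],s0[y:y+h,x:x+w],5);_,v,_,l=cv2.minMaxLoc(m);print(n,round(v,3),l[0]-12,l[1]-12)
"
```

```text
dp [0.04, -0.06, -0.28] dr [0.0, -0.003, 0.001]
pos [540.3 122.7 197.2] t 19.28 F [-0.7  0.2  0.5] open 56.3 j [ 0.02  0.03  1.81  0.    1.3  -1.68]
traycorner 0.999 0 0
rod 0.999 0 0
step 1.0 0 0
plain 0.999 0 0
spacer 0.999 0 0
oldV 0.388 0 0
```

View pics/f.png

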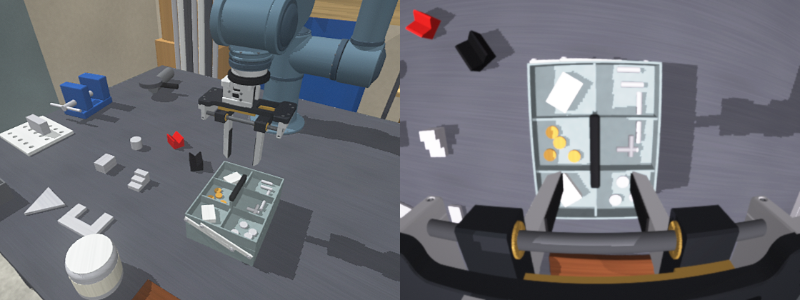

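The tray is back on the box at scene (235,212) in the half-size picture, its corner and rod match the first picture with 0 px shift, the bystanders haven't moved, and the gripper is clear. I'll hand in.

```bash
python3 -c "
from h import *
print(manip.hand_in())"
```

```text
the job is handed in; nothing more can be done
None
```

The V-block is in the bottom of the box, the tray is closed over it, and I handed the job in at about 19.3 s of the 72 s allowed.

I swung the tray open by its handle and it stayed open on its own. I then set the V-block down upright on the compartment floor and swung the tray back down until it met the box.

- **Tray:** in the last scene picture its corner and link rod match the starting picture with 0 px shift, so it is fully down. The tray pushed back with about 9 N before I let go.
- **V-block:** the wrist picture taken before closing shows it upright in the compartment, clear of the walls. It is gone from its old place.
- **Other pieces:** the plain block, step block and round spacer show 0 px shift. The red and black look-alikes were not touched; I checked those only by eye.
- **Robot:** the gripper was open and about 30 mm above the handle when I handed in. The wrist force read under 1 N.
- **Disagreements:** my first lowering stopped about 6 mm above the floor, so I corrected it before releasing. The handle was also 1–2 mm off my estimate, giving side forces of up to about 8 N while I held it. Nothing else failed.

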